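Shut the row of amber vials with a stroke of the fingertips

TASK

The amber vials have been filled and have to be shut before they go to the counter: run your fingertips along their row starting at the hinge end, where you meet the backs of the standing lids, fold the five lids over one after another, and press every one fully shut, flat on its rim. Only touch and push with the fingertips: the rack stands loose, so go lightly enough not to shove or tip it, and do not pick it up. The washed milky-white vials are still drying, so leave their lids open, and leave everything else where it is.

Things in the scene. Friction and masses are not known exactly. Their poses are not given: they have to be found in the camera images.
- amber_rack: THE ROW TO SHUT: grey open rack, 60 mm (its x) by 212 mm (its y), 0.8 to 1.3 kg, loose on the desk, with five brown amber vials fixed in a row along y. Origin: centre of its underside, z up. Vial centres at x = 0, y = +76, +38, 0, -38, -76 mm. Vials 24 mm in diameter, rims 62 mm up.
- amber_hinge1 (a point): Hinge axis (parallel to the rack's x) of amber lid 1: 63 mm up, 13.5 mm to +y of its vial's centre. All lids hinge so at the +y side of their vials. Open, a lid stands up on the hinge, its tab at most 97 mm up, leaning at most 15 mm beyond the hinge to +y. A fingertip that travels along the row towards the rack's -y folds the lids over.
- amber_shut1 (a point): Centre of the top of lid 1 when it is shut (fixed to the rack, does not move with the lid): x = 0, y = +76 mm, 66 mm over the rack's underside. A lid is a disc 26 mm in diameter, 4 mm thick, with a thumb tab opposite the hinge that ends 17.5 mm from the vial's centre. Shut, it lies flat, its top 66 mm up.
- amber_shut5 (a point): The same point for lid 5, at y = -76 mm. A stroke from lid 1 to lid 5 a centimetre above the shut height folds every lid most of the way; a second stroke the same way at 0 to 1 mm above the shut height, or a push of 1 to 5 N on a lid near its tab, shuts it fully. A stroke 2 mm or more below the shut height catches on the hinges and shoves the rack.
- white_rack: Rack of the same make, frame and sizes, with milky white vials whose lids stand open, hinged the same way; to be left as it is. Open lids reach 97 mm up.
- amber_lid1 (a joint): hinge angle (rad) of amber lid 1, on the vial at y = 76 mm of amber_rack: 0 fully shut, about 1.57 upright, stop at 1.95. Stays where it is left (friction 0.005 N m, no spring).
- amber_lid2 (a joint): hinge angle (rad) of amber lid 2, on the vial at y = 38 mm of amber_rack: 0 fully shut, about 1.57 upright, stop at 1.95. Stays where it is left (friction 0.005 N m, no spring).
- amber_lid3 (a joint): hinge angle (rad) of amber lid 3, on the vial at y = 0 mm of amber_rack: 0 fully shut, about 1.57 upright, stop at 1.95. Stays where it is left (friction 0.005 N m, no spring).
- amber_lid4 (a joint): hinge angle (rad) of amber lid 4, on the vial at y = -38 mm of amber_rack: 0 fully shut, about 1.57 upright, stop at 1.95. Stays where it is left (friction 0.005 N m, no spring).
- amber_lid5 (a joint): hinge angle (rad) of amber lid 5, on the vial at y = -76 mm of amber_rack: 0 fully shut, about 1.57 upright, stop at 1.95. Stays where it is left (friction 0.005 N m, no spring).
- white_lid1 (a joint): the same for milky white lid 1, on the vial at y = 76 mm of white_rack.
- white_lid2 (a joint): the same for milky white lid 2, on the vial at y = 38 mm of white_rack.
- white_lid3 (a joint): the same for milky white lid 3, on the vial at y = 0 mm of white_rack.
- white_lid4 (a joint): the same for milky white lid 4, on the vial at y = -38 mm of white_rack.
- white_lid5 (a joint): the same for milky white lid 5, on the vial at y = -76 mm of white_rack.
- yellow_pot: bystander: sample pot, yellow below and with a white screw cap, 50 mm in diameter, 54 mm tall, origin under its centre
- tin: bystander: round pale tin with lid, 66 mm in diameter, 24 mm tall, origin under its centre
- source_disc: bystander: orange disc with a bright centre, 25 mm in diameter, 7 mm tall, origin under its centre. (To the right of it, from y = -0.27 m on, stand fixed tubs and stacked pots up to 0.18 m tall, and the black computer, 0.45 m tall, behind them: come to the work from above.)
- yellow_highlighter: bystander: yellow highlighter pen lying on the desk, 131 mm long, 18 mm high, origin under its centre

How it is judged:
By the outcome, as a careful person would: the job done as asked, in the order asked, and still so for the second after the job is handed in, with the robot touching nothing.
It also fails if it takes over 64 s, if anything falls off the work surface, if the arm or the gripper's body presses on something with over 40 N, if the wrist force passes 120 N, or if a joint passes its speed limit or range.

ROBOT

A 6-joint arm with a two-finger parallel gripper is mounted at the origin on a cart in front of the work surface, level with it; the furniture and walls round the work are solid. World frame = base frame: x ahead of the robot, y to its left, z up, the work surface at z = 0. Lengths are in m, angles in rad, forces in N, time in s.
With the tool pointing down it reaches from about 0.4 to 0.825 m from the base axis. Payload 7 kg.
Tool frame: the origin (TCP) lies on the front face of the gripper's body, between the roots of the fingers; the fingertips stand 66 mm ahead of it and the grasp point (between the pads) lies 47 mm ahead of it; z points along the fingers, y is the line along which they close (so a half turn about z gives the same grasp; the last joint's range is limited). The gripper opens to 88 mm and grips with 3 to 60 N. Pads are 19 mm wide; open, the fingers measure 130 mm over their backs; the gripper's body (78 mm by 193 mm) begins 47 mm behind the grasp point.
Start: joints at [1.614, 0.359, 0.012, 0, -1.224, -0.288], TCP at [0.164, 0.655, 0.292] pointing down, gripper open.
Joint ranges: [-3.07, 3.07], [-1.43, 2.12], [-1.02, 1.25], [-3.03, 1.67], [-3.05, -0], [-3.03, 3.03]. Speed limits (rad/s): [2.39, 2.39, 3.01, 3.14, 3.14, 3.14].

INTERFACE

Orientations are given as [roll, pitch, yaw] about the fixed x, y, z axes, in that order (R = Rz(yaw) Ry(pitch) Rx(roll)).
In Python, from station import arm gives the robot as it stands. The module is installed in compiled form; this text tells all that it offers.
- The arm moves only by the tool move_arm, never from a script. Its argument "increments" is a list of rows, each an object of numbers: "jaw": the gripper command: -1 is shut, 1 is fully open, values between are in proportion; "dx", "dy", "dz": the shift along the tool's x, y, z in m; "twist": the turn about the tool's z in rad. A call has 1 to 12 rows; each row shifts and turns the commanded pose from where the row before left it, along the tool's axes as they then stand; what a row does not reach is not made up. A row lasts 1/12 s, in which the tool goes at most 41.7 mm and 7.16 degrees, less where a joint would pass 70% of its speed; a pose out of reach is approached as far as the arm can. A call is refused whole if a number of a shift passes 0.0417 or a number of a turn 0.125, either way. A call with a gripper value outside its range is refused whole. The fingers move at their own pace and stop on an object; "force" is the grip in N (left out, the last holds). Time passes only in rows, so rows that do not move let the fingers close. It gives the time, the measured TCP pose, the force, the opening and the grip force at its end, in the units of the state.
- arm.get_state(): the state, without advancing time (a new reading comes with each control period).
- arm.grab_frame(name): name is "scene" or "top" or "wrist"; returns the picture (480x640x3 uint8, blue, green, red); there is no depth.
- arm.camera_info(name): a dict with "K" (3x3 intrinsics, pixels), "extrinsics" (4x4, takes a point from camera to world coordinates). Camera axes: x right, y down, z forward; pixel columns grow to the right and rows downward; lengths in m; the calibration is good to about 2 mm. A picture is of the moment at which its call begins: read the wrist's pose just before it. camera_info takes no time and is no camera call; for the wrist camera it gives the pose at the moment of the call.
- arm.job_done(): hands the job in; it is judged then, once.
Trained networks look in the newest picture that a camera, given by its name, has taken for a name from the list of things; names that differ only in an ending like _2 or _b are one class to them, and where a whole thing is asked for, a point or a joint stands for the part that bears it (a point fixed in the world has none). Each returns a list of dicts, best first, with "score" (0 to 1); they miss things now and then, are a little off and sometimes report something else, mostly with a low value. They report only what shows in the picture. A call takes as long as a camera call.
- arm.find_in(camera, name): "position" ([x, y, z] in m, in world coordinates, good to about 4 mm: the middle of the surface that is visible of it).
- arm.silhouettes(camera, name): "pixels" (480x640 bool, what is visible of it).
- arm.pinpoint(camera, name): "position" ([x, y, z] in m, in world coordinates, good to about 4 mm: a listed point, or the origin of a listed thing).
The state is a dict: "t": time; "q": joint angles; "qd": joint speeds; "joint_efforts": joint torques, N m; "eef_pos": TCP position; "ee_rot": TCP orientation; "force": force on the tool from outside, world axes, zero at the start; "moment": the same for the moment, N m; "width": finger opening in m; "gripper_force": force on a finger pad.
Only numpy, scipy, OpenCV 4.12 (cv2) and the standard library are available. Lean on these libraries where they do the work, as an engineer would, in place of code of your own. Each camera call takes 0.05 s, during which the arm holds its last target. There are 200 camera calls.

## Working session

There is one attempt and no reset: what is moved stays moved. The work goes in short steps, Python scripts to look and compute and a tool call to move; the robot and the scene stay as the last step left them, time stands still between calls to the robot, and variables do not carry over. Pictures are saved under pics/ and viewed, at most 10 in all, crops included, and the job is handed in when it is done.

Besides the shell and the picture viewer there is one more tool, called after "Request:" in YAML: its name, and indented under it one key for each argument. move_arm: Moves the arm, as the interface text tells. Its arguments: {"type":"object","properties":{"increments":{"type":"array"},"force":{"type":"number"}},"required":["increments"]}

```bash
mkdir -p pics
cat > a.py <<'E'
from station import arm
import cv2, numpy as np
np.set_printoptions(precision=4,suppress=True)
s=arm.get_state(); print(s['t'],s['eef_pos'],s['ee_rot'],s['width'],s['force'])
ims=[]
for c in ('scene','top'):
    im=arm.grab_frame(c); ims.append(im); cv2.imwrite(f'pics/{c}0.png',im)
    for n in ('amber_rack','amber_hinge1','amber_shut1','amber_shut5','white_rack','yellow_pot'):
        for d in arm.pinpoint(c,n)[:2]: print(c,n,np.array(d['position']),round(d['score'],2))
E
python3 a.py
```

```text
0.0 [0.1635 0.6545 0.2912] [ 3.1399 -0.0002 -0.2449] 0.08772131336415298 [-0.4215  0.2607  0.4479]
scene amber_rack [ 0.45    0.1698 -0.0012] 0.83
scene amber_hinge1 [0.4562 0.2628 0.0638] 0.85
scene amber_shut1 [0.4512 0.0905 0.0666] 0.69
scene amber_shut1 [0.4534 0.2451 0.0643] 0.68
scene amber_shut5 [0.4512 0.0905 0.0666] 0.69
scene amber_shut5 [0.4534 0.2451 0.0643] 0.68
scene white_rack [ 0.5803 -0.0603 -0.0006] 0.67
scene yellow_pot [ 0.4182 -0.0129 -0.003 ] 0.56
top amber_rack [ 0.4224 -0.0244  0.0005] 0.65
top amber_rack [0.4499 0.1712 0.0009] 0.6
top amber_hinge1 [0.4495 0.2608 0.0623] 0.68
top amber_shut1 [0.4554 0.2452 0.0649] 0.8
top amber_shut1 [0.4432 0.0916 0.0625] 0.66
top amber_shut5 [0.4554 0.2452 0.0649] 0.8
top amber_shut5 [0.4432 0.0916 0.0625] 0.66
top white_rack [ 0.5791 -0.0588 -0.0009] 0.72
top yellow_pot [ 0.4219 -0.0185  0.0014] 0.9
```

View pics/scene0.png

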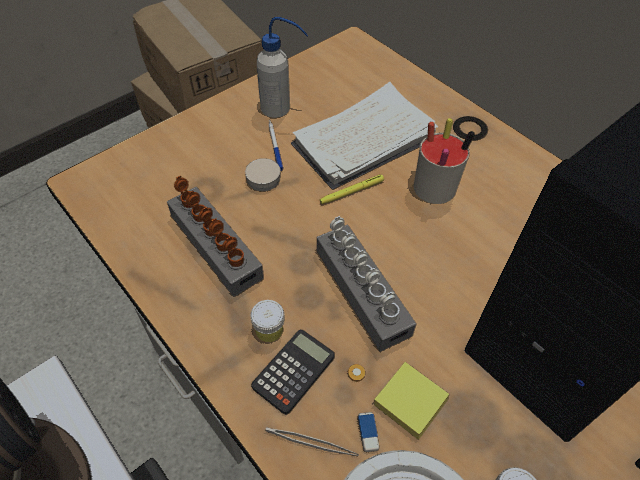

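View pics/top0.png

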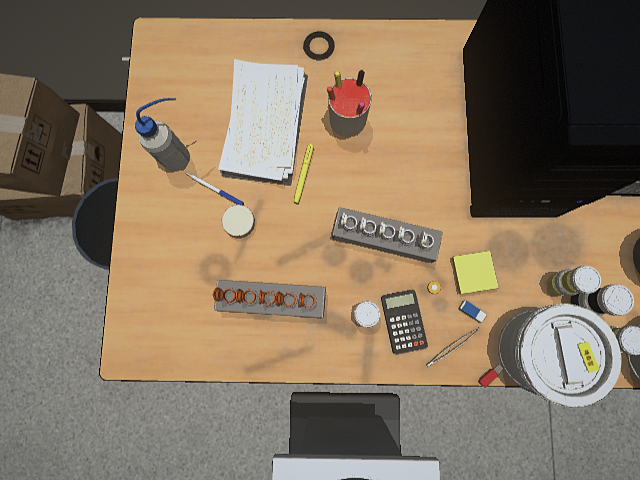

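The scene view shows the amber row at about (215,240), with its hinge end at upper left (181,185), and the white row at (365,285). The top view shows amber from (218,295) to (310,300) with a yaw of about -0.05. The yellow pot is at (366,314). I'll stroke with shut fingers, tool x along the rack's -y, yaw about -1.62.

Request:
move_arm:
  increments:
    - {"jaw": -1,"dx": 0.0305,"dy": 0.0203,"dz": 0.004}
    - {"jaw": -1,"dx": 0.0305,"dy": 0.0203,"dz": 0.004}
    - {"jaw": -1,"dx": 0.0305,"dy": 0.0203,"dz": 0.004}
    - {"jaw": -1,"dx": 0.0305,"dy": 0.0203,"dz": 0.004}
    - {"jaw": -1,"dx": 0.0305,"dy": 0.0203,"dz": 0.004}
    - {"jaw": -1,"dx": 0.0305,"dy": 0.0203,"dz": 0.004}
    - {"jaw": -1,"dx": 0.0305,"dy": 0.0203,"dz": 0.004}
    - {"jaw": -1,"dx": 0.0305,"dy": 0.0203,"dz": 0.004}
    - {"jaw": -1,"dx": 0.0305,"dy": 0.0203,"dz": 0.004}
    - {"jaw": -1,"dx": 0.0305,"dy": 0.0203,"dz": 0.004}
    - {"jaw": -1,"dx": 0.0305,"dy": 0.0203,"dz": 0.004}
    - {"jaw": -1,"dx": 0.0305,"dy": 0.0203,"dz": 0.004}

```text
$.increments[0]: bad value
```

Request:
move_arm:
  increments:
    - {"twist": 0.125,"jaw": -1}
    - {"twist": 0.125,"jaw": -1}
    - {"twist": 0.125,"jaw": -1}
    - {"twist": 0.125,"jaw": -1}
    - {"twist": 0.125,"jaw": -1}
    - {"twist": 0.125,"jaw": -1}
    - {"twist": 0.125,"jaw": -1}
    - {"twist": 0.125,"jaw": -1}
    - {"twist": 0.125,"jaw": -1}
    - {"twist": 0.125,"jaw": -1}
    - {"twist": 0.125,"jaw": -1}
    - {"jaw": -1}

```text
$.increments[0]: bad value
```

```bash
cat > b.py <<'E'
import sys
from station import arm
import cv2, numpy as np
np.set_printoptions(precision=4,suppress=True)
s=arm.get_state(); print(s['t'],s['eef_pos'],s['ee_rot'],s['width'],s['force'],s['q'])
c,f=sys.argv[1:3]
cv2.imwrite(f'pics/{f}.png',arm.grab_frame(c))
for n in sys.argv[3:]:
    for d in arm.pinpoint(c,n)[:2]: print(c,n,np.array(d['position']),round(d['score'],2))
E
python3 b.py wrist w1 amber_rack amber_hinge1 amber_shut1 amber_shut5
```

```text
0.7 [0.1636 0.6548 0.2922] [-3.1416  0.     -0.2448] 0.08766788503724943 [-0.7782  0.3671  0.0079] [ 1.6141  0.3586  0.0119 -0.     -1.2241 -0.2881]
```

Request:
move_arm:
  increments:
    - {"jaw": -1.0,"dx": 0.0305,"dy": 0.0203,"dz": 0.004,"twist": 0.0}
    - {"jaw": -1,"dx": 0.0305,"dy": 0.0203,"dz": 0.004,"twist": 0}

```text
t: 1.12
eef_pos: [0.2124, 0.601, 0.2835]
ee_rot: [3.141, -0.0, -0.242]
force: [1.2, -0.4, 0.4]
width: 0.0793
gripper_force: 0.0
```

Request:
move_arm:
  increments:
    - {"jaw": -1,"dx": 0.0305,"dy": 0.0203,"dz": 0.004,"twist": 0}
    - {"jaw": -1,"dx": 0.0305,"dy": 0.0203,"dz": 0.004,"twist": 0}
    - {"jaw": -1,"dx": 0.0305,"dy": 0.0203,"dz": 0.004,"twist": 0}
    - {"jaw": -1,"dx": 0.0305,"dy": 0.0203,"dz": 0.004,"twist": 0}
    - {"jaw": -1,"dx": 0.0305,"dy": 0.0203,"dz": 0.004,"twist": 0}
    - {"jaw": -1,"dx": 0.0305,"dy": 0.0203,"dz": 0.004,"twist": 0}
    - {"jaw": -1,"dx": 0.0305,"dy": 0.0203,"dz": 0.004,"twist": 0}
    - {"jaw": -1,"dx": 0.0305,"dy": 0.0203,"dz": 0.004,"twist": 0}
    - {"jaw": -1,"dx": 0.0305,"dy": 0.0203,"dz": 0.004,"twist": 0}
    - {"jaw": -1,"dx": 0.0305,"dy": 0.0203,"dz": 0.004,"twist": 0}

```text
t: 1.95
eef_pos: [0.4606, 0.3284, 0.2444]
ee_rot: [-3.141, -0.0, -0.244]
force: [0.8, 1.0, -1.0]
width: 0.0129
gripper_force: 0.0
```

Request:
move_arm:
  increments:
    - {"jaw": -1,"dx": 0,"dy": 0,"dz": 0,"twist": 0.125}
    - {"jaw": -1,"dx": 0,"dy": 0,"dz": 0,"twist": 0.125}
    - {"jaw": -1,"dx": 0,"dy": 0,"dz": 0,"twist": 0.125}
    - {"jaw": -1,"dx": 0,"dy": 0,"dz": 0,"twist": 0.125}
    - {"jaw": -1,"dx": 0,"dy": 0,"dz": 0,"twist": 0.125}
    - {"jaw": -1,"dx": 0,"dy": 0,"dz": 0,"twist": 0.125}
    - {"jaw": -1,"dx": 0,"dy": 0,"dz": 0,"twist": 0.125}
    - {"jaw": -1,"dx": 0,"dy": 0,"dz": 0,"twist": 0.125}
    - {"jaw": -1,"dx": 0,"dy": 0,"dz": 0,"twist": 0.125}
    - {"jaw": -1,"dx": 0,"dy": 0,"dz": 0,"twist": 0.125}
    - {"jaw": -1,"dx": 0,"dy": 0,"dz": 0,"twist": 0.125}
    - {"jaw": -1,"dx": 0,"dy": 0,"dz": 0,"twist": 0}

```text
t: 2.95
eef_pos: [0.4597, 0.3298, 0.2443]
ee_rot: [-3.141, 0.0, -1.626]
force: [-0.9, 0.8, 0.8]
width: 0.0008
gripper_force: 0.0
```

```bash
python3 b.py wrist w1 amber_rack amber_hinge1 amber_shut1 amber_shut5
```

```text
2.95 [0.4597 0.3298 0.2443] [-3.1415  0.0002 -1.6257] 0.0007767389380302783 [-0.9402  0.8269  0.8477] [ 0.9683  0.2168 -0.3013 -0.     -1.0525 -1.0231]
wrist amber_hinge1 [0.4542 0.2625 0.0666] 0.65
wrist amber_shut1 [0.4551 0.2438 0.0636] 0.76
wrist amber_shut5 [0.4551 0.2438 0.0636] 0.76
```

Request:
move_arm:
  increments:
    - {"jaw": -1,"dx": 0,"dy": 0,"dz": 0.0255,"twist": 0}
    - {"jaw": -1,"dx": 0,"dy": 0,"dz": 0.0255,"twist": 0}
    - {"jaw": -1,"dx": 0,"dy": 0,"dz": 0.0255,"twist": 0}
    - {"jaw": -1,"dx": 0,"dy": 0,"dz": 0.0255,"twist": 0}
    - {"jaw": -1,"dx": 0.008,"dy": 0,"dz": 0,"twist": 0}
    - {"jaw": -1,"dx": 0.008,"dy": 0,"dz": 0,"twist": 0}
    - {"jaw": -1,"dx": 0.004,"dy": 0,"dz": 0,"twist": 0}
    - {"jaw": -1,"dx": 0,"dy": 0,"dz": 0,"twist": 0}

```text
t: 3.87
eef_pos: [0.4592, 0.3094, 0.1438]
ee_rot: [-3.14, 0.002, -1.62]
force: [0.4, 0.2, -0.3]
width: 0.0006
gripper_force: 0.0
```

```bash
python3 b.py wrist w2 amber_shut1 amber_hinge1
```

```text
3.8667 [0.4592 0.3094 0.1438] [-3.1402  0.0017 -1.6197] 0.0005690179229022177 [ 0.4293  0.2483 -0.2551] [ 0.9468  0.3039 -0.448   0.0003 -0.8168 -0.996 ]
wrist amber_shut1 [0.4562 0.2455 0.0658] 0.88
wrist amber_hinge1 [0.4579 0.2616 0.0611] 0.71
```

View pics/w2.png

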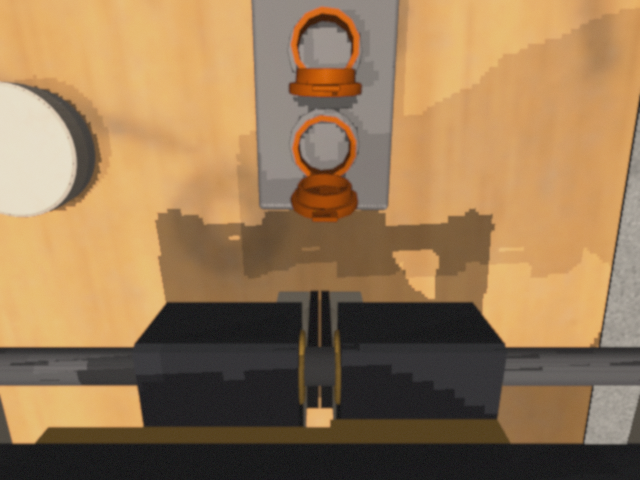

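The wrist view shows lid 1 standing at (325,195) and the fingertips in line with the row at column 320. I'll stroke now.

Request:
move_arm:
  increments:
    - {"jaw": -1,"dx": 0.008,"dy": 0,"dz": 0.002,"twist": 0}
    - {"jaw": -1,"dx": 0.009,"dy": 0,"dz": 0,"twist": 0}
    - {"jaw": -1,"dx": 0.009,"dy": 0,"dz": 0,"twist": 0}
    - {"jaw": -1,"dx": 0.009,"dy": 0,"dz": 0,"twist": 0}
    - {"jaw": -1,"dx": 0.009,"dy": 0,"dz": 0,"twist": 0}
    - {"jaw": -1,"dx": 0.009,"dy": 0,"dz": 0,"twist": 0}
    - {"jaw": -1,"dx": 0.009,"dy": 0,"dz": 0,"twist": 0}
    - {"jaw": -1,"dx": 0.009,"dy": 0,"dz": 0,"twist": 0}

```text
t: 4.68
eef_pos: [0.4551, 0.2378, 0.1402]
ee_rot: [3.142, -0.0, -1.62]
force: [-0.5, -0.3, 0.1]
width: 0.0004
gripper_force: 0.0
```

```bash
python3 b.py wrist w3 amber_rack amber_shut1 amber_shut5
```

```text
4.6833 [0.4551 0.2378 0.1402] [ 3.1416 -0.0001 -1.6199] 0.00041158506052941927 [-0.5337 -0.3152  0.0678] [ 0.8643  0.2513 -0.5373  0.0001 -0.7822 -0.9135]
wrist amber_rack [0.4483 0.1707 0.0017] 0.81
wrist amber_shut1 [0.4578 0.2442 0.0647] 0.96
wrist amber_shut1 [0.4569 0.2606 0.0636] 0.39
wrist amber_shut5 [0.4578 0.2442 0.0647] 0.96
wrist amber_shut5 [0.4569 0.2606 0.0636] 0.39
```

View pics/w3.png

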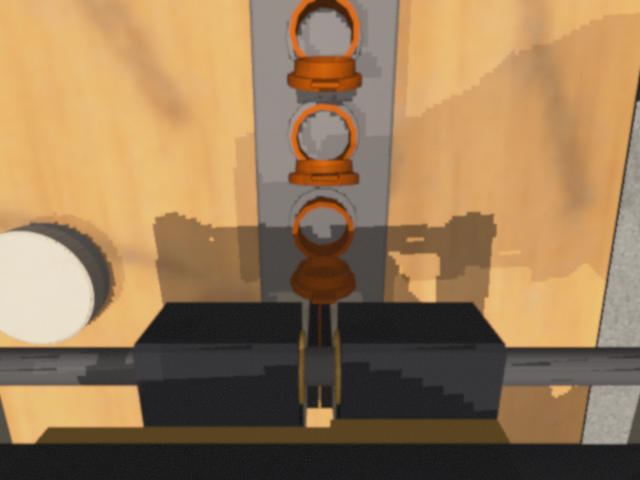

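Lid 1 has gone under the fingers, lid 2 is just ahead at (323,275), and the rack hasn't moved. I'll continue.

Request:
move_arm:
  increments:
    - {"jaw": -1,"dx": 0.009,"dy": 0,"dz": -0.001,"twist": 0}
    - {"jaw": -1,"dx": 0.009,"dy": 0,"dz": 0,"twist": 0}
    - {"jaw": -1,"dx": 0.009,"dy": 0,"dz": 0,"twist": 0}
    - {"jaw": -1,"dx": 0.009,"dy": 0,"dz": 0,"twist": 0}
    - {"jaw": -1,"dx": 0.009,"dy": 0,"dz": 0,"twist": 0}
    - {"jaw": -1,"dx": 0.009,"dy": 0,"dz": 0,"twist": 0}
    - {"jaw": -1,"dx": 0.009,"dy": 0,"dz": 0,"twist": 0}
    - {"jaw": -1,"dx": 0.009,"dy": 0,"dz": 0,"twist": 0}
    - {"jaw": -1,"dx": 0.009,"dy": 0,"dz": 0,"twist": 0}
    - {"jaw": -1,"dx": 0.009,"dy": 0,"dz": 0,"twist": 0}

```text
t: 5.72
eef_pos: [0.4508, 0.1481, 0.1412]
ee_rot: [-3.141, 0.0, -1.62]
force: [0.5, 0.8, 0.4]
width: 0.0005
gripper_force: 0.2
```

Request:
move_arm:
  increments:
    - {"jaw": -1,"dx": 0.009,"dy": 0,"dz": 0,"twist": 0}
    - {"jaw": -1,"dx": 0.009,"dy": 0,"dz": 0,"twist": 0}
    - {"jaw": -1,"dx": 0.009,"dy": 0,"dz": 0,"twist": 0}
    - {"jaw": -1,"dx": 0.009,"dy": 0,"dz": 0,"twist": 0}
    - {"jaw": -1,"dx": 0.009,"dy": 0,"dz": 0,"twist": 0}
    - {"jaw": -1,"dx": 0.009,"dy": 0,"dz": 0,"twist": 0}
    - {"jaw": -1,"dx": 0.009,"dy": 0,"dz": 0,"twist": 0}
    - {"jaw": -1,"dx": 0.009,"dy": 0,"dz": 0,"twist": 0}
    - {"jaw": -1,"dx": 0.009,"dy": 0,"dz": 0,"twist": 0}

```text
t: 6.47
eef_pos: [0.4467, 0.0672, 0.1411]
ee_rot: [3.141, -0.0, -1.62]
force: [0.8, -0.1, -0.9]
width: 0.0002
gripper_force: 0.0
```

Request:
move_arm:
  increments:
    - {"jaw": -1,"dx": 0,"dy": 0,"dz": -0.03,"twist": 0}
    - {"jaw": -1,"dx": 0,"dy": 0,"dz": -0.03,"twist": 0}
    - {"jaw": -1,"dx": -0.04,"dy": 0,"dz": 0,"twist": 0}
    - {"jaw": -1,"dx": -0.04,"dy": 0,"dz": 0,"twist": 0}
    - {"jaw": -1,"dx": -0.04,"dy": 0,"dz": 0,"twist": 0}
    - {"jaw": -1,"dx": -0.04,"dy": 0,"dz": 0,"twist": 0}
    - {"jaw": -1,"dx": -0.04,"dy": 0,"dz": 0,"twist": 0}
    - {"jaw": -1,"dx": -0.035,"dy": 0,"dz": 0,"twist": 0}
    - {"jaw": -1,"dx": 0,"dy": 0,"dz": 0,"twist": 0}

```text
t: 7.22
eef_pos: [0.4593, 0.3079, 0.201]
ee_rot: [-3.14, 0.001, -1.616]
force: [1.1, -0.2, 1.4]
width: 0.0001
gripper_force: 0.0
```

```bash
python3 b.py wrist w4 amber_rack amber_shut1 amber_shut5; python3 b.py scene s4 amber_rack amber_shut1 amber_shut5 white_rack
python3 -c "
import cv2
i=cv2.imread('pics/s4.png')[160:310,150:350];cv2.imwrite('pics/s4c.png',cv2.resize(i,(800,600),interpolation=2))"
```

```text
7.2167 [0.4593 0.3079 0.201 ] [-3.1401  0.0011 -1.6163] 0.00013194049831636169 [ 1.129  -0.237   1.3673] [ 0.9452  0.237  -0.3853  0.0008 -0.9467 -0.9911]
wrist amber_rack [0.4479 0.1728 0.0047] 0.92
wrist amber_shut1 [0.4559 0.2435 0.0681] 0.59
wrist amber_shut5 [0.4559 0.2435 0.0681] 0.59
7.4167 [0.4581 0.3019 0.2008] [ 3.1408 -0.0009 -1.62  ] 0.00030757149512183294 [-0.1934  0.4485  0.2739] [ 0.9397  0.2319 -0.3925 -0.0002 -0.9475 -0.9888]
scene amber_rack [0.4529 0.1707 0.002 ] 0.71
scene amber_shut1 [0.4546 0.248  0.0642] 0.9
scene amber_shut1 [0.4469 0.0905 0.067 ] 0.81
scene amber_shut5 [0.4546 0.248  0.0642] 0.9
scene amber_shut5 [0.4469 0.0905 0.067 ] 0.81
scene white_rack [ 0.5819 -0.0611  0.0001] 0.55
```

View pics/s4c.png

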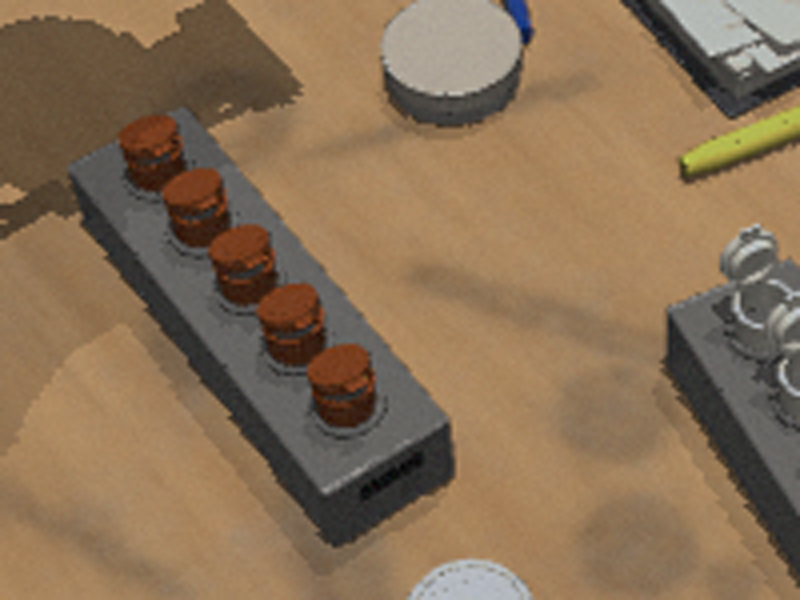

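All five amber lids are folded most of the way, at crop positions (150,140) to (342,370), and the rack hasn't moved. Next comes the second stroke, just above shut height.

Request:
move_arm:
  increments:
    - {"jaw": -1,"dx": 0,"dy": 0,"dz": 0.0225,"twist": 0}
    - {"jaw": -1,"dx": 0,"dy": 0,"dz": 0.0225,"twist": 0}
    - {"jaw": -1,"dx": 0,"dy": 0,"dz": 0.0225,"twist": 0}
    - {"jaw": -1,"dx": 0,"dy": 0,"dz": 0,"twist": 0}
    - {"jaw": -1,"dx": 0,"dy": 0,"dz": 0,"twist": 0}
    - {"jaw": -1,"dx": 0,"dy": 0,"dz": 0,"twist": 0}

```text
t: 8.17
eef_pos: [0.4589, 0.3031, 0.1348]
ee_rot: [-3.141, 0.001, -1.62]
force: [0.5, 0.8, 0.1]
width: 0.0005
gripper_force: 0.0
```

```bash
python3 -c "
from station import arm
import numpy as np
r=[]
for i in range(8):
    s=arm.get_state(); r.append([*s['eef_pos'],*s['force']]); arm.grab_frame('top')
r=np.array(r);print(r.mean(0).round(4),r[:,:3].std(0).round(5))"
```

```text
[ 0.4588  0.3033  0.1349 -0.106  -0.1048 -0.0113] [0.00019 0.00014 0.00031]
```

Request:
move_arm:
  increments:
    - {"jaw": -1,"dx": 0.005,"dy": 0,"dz": 0.0022,"twist": 0}
    - {"jaw": -1,"dx": 0.008,"dy": 0,"dz": 0,"twist": 0}
    - {"jaw": -1,"dx": 0.008,"dy": 0,"dz": 0,"twist": 0}
    - {"jaw": -1,"dx": 0.006,"dy": 0,"dz": 0,"twist": 0}
    - {"jaw": -1,"dx": 0.006,"dy": 0,"dz": 0,"twist": 0}
    - {"jaw": -1,"dx": 0.006,"dy": 0,"dz": 0,"twist": 0}
    - {"jaw": -1,"dx": 0.006,"dy": 0,"dz": 0,"twist": 0}

```text
t: 9.15
eef_pos: [0.4565, 0.2577, 0.1319]
ee_rot: [-3.141, 0.001, -1.62]
force: [0.8, 2.0, 2.8]
width: 0.0
gripper_force: 1.2
```

Request:
move_arm:
  increments:
    - {"jaw": -1,"dx": 0.006,"dy": 0,"dz": 0,"twist": 0}
    - {"jaw": -1,"dx": 0.006,"dy": 0,"dz": 0,"twist": 0}
    - {"jaw": -1,"dx": 0.006,"dy": 0,"dz": 0,"twist": 0}

```text
t: 9.4
eef_pos: [0.4556, 0.2398, 0.1319]
ee_rot: [-3.141, 0.001, -1.62]
force: [0.5, 3.7, 3.5]
width: 0.0004
gripper_force: 1.8
```

```bash
python3 b.py scene s5 amber_rack amber_shut5
python3 b.py wrist w5 amber_rack amber_shut5
python3 -c "
import cv2,numpy as np
i=cv2.imread('pics/s5.png')[180:300,160:270];j=cv2.imread('pics/w5.png')
cv2.imwrite('pics/s5c.png',np.hstack([cv2.resize(i,(400,436)),cv2.resize(j,(400,300))[:0].reshape(0,400,3) if 0 else cv2.copyMakeBorder(cv2.resize(j,(400,300)),0,136,0,0,0)]))"
```

```text
9.4 [0.4556 0.2398 0.1319] [-3.1406  0.0011 -1.6196] 0.00041282332262712693 [0.4741 3.7154 3.5201] [ 0.8663  0.2642 -0.5441  0.0001 -0.7611 -0.9152]
scene amber_shut5 [0.4471 0.0908 0.0682] 0.69
scene amber_shut5 [0.4536 0.2459 0.0653] 0.58
9.55 [0.4554 0.2391 0.1318] [-3.1413 -0.0007 -1.62  ] 0.00035450806372972285 [ 2.183  -2.5182  6.9644] [ 0.866   0.2643 -0.5445  0.0009 -0.7624 -0.9159]
```

View pics/s5c.png

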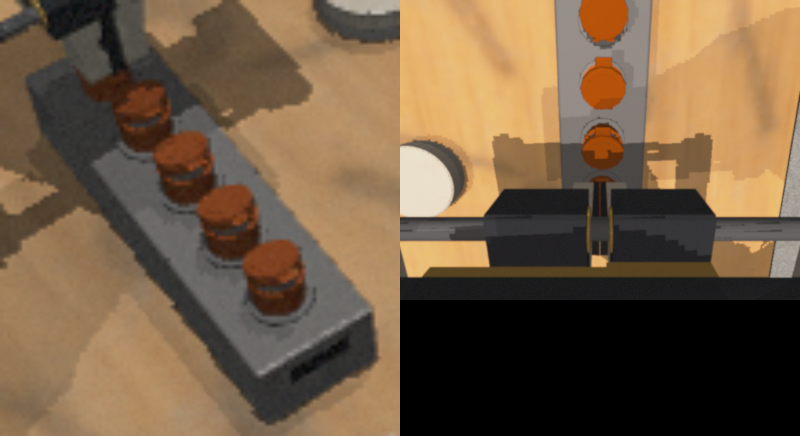

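Lid 1 is under the tip and pressed down with 3 to 7 N. I'll raise the tip half a millimetre and continue.

Request:
move_arm:
  increments:
    - {"jaw": -1,"dx": 0.002,"dy": 0,"dz": -0.0006,"twist": 0}
    - {"jaw": -1,"dx": 0.006,"dy": 0,"dz": 0,"twist": 0}
    - {"jaw": -1,"dx": 0.006,"dy": 0,"dz": 0,"twist": 0}
    - {"jaw": -1,"dx": 0.006,"dy": 0,"dz": 0,"twist": 0}

```text
t: 10.03
eef_pos: [0.4541, 0.2194, 0.1319]
ee_rot: [3.141, -0.0, -1.62]
force: [-0.4, 0.8, 2.6]
width: 0.0001
gripper_force: 0.9
```

Request:
move_arm:
  increments:
    - {"jaw": -1,"dx": 0.006,"dy": 0,"dz": 0,"twist": 0}
    - {"jaw": -1,"dx": 0.006,"dy": 0,"dz": 0,"twist": 0}
    - {"jaw": -1,"dx": 0.006,"dy": 0,"dz": 0,"twist": 0}

```text
t: 10.28
eef_pos: [0.4531, 0.201, 0.1319]
ee_rot: [3.141, -0.0, -1.62]
force: [-0.3, 0.8, 1.4]
width: 0.0004
gripper_force: 0.5
```

Request:
move_arm:
  increments:
    - {"jaw": -1,"dx": 0.006,"dy": 0,"dz": 0,"twist": 0}
    - {"jaw": -1,"dx": 0.006,"dy": 0,"dz": 0,"twist": 0}
    - {"jaw": -1,"dx": 0.006,"dy": 0,"dz": 0,"twist": 0}

```text
t: 10.53
eef_pos: [0.4523, 0.1832, 0.132]
ee_rot: [3.141, -0.0, -1.62]
force: [0.1, -0.5, 1.0]
width: 0.0005
gripper_force: 0.2
```

Forces are light, so I'll go on.

Request:
move_arm:
  increments:
    - {"jaw": -1,"dx": 0.006,"dy": 0,"dz": 0,"twist": 0}
    - {"jaw": -1,"dx": 0.006,"dy": 0,"dz": 0,"twist": 0}
    - {"jaw": -1,"dx": 0.006,"dy": 0,"dz": 0,"twist": 0}
    - {"jaw": -1,"dx": 0.006,"dy": 0,"dz": 0,"twist": 0}
    - {"jaw": -1,"dx": 0.006,"dy": 0,"dz": 0,"twist": 0}
    - {"jaw": -1,"dx": 0.006,"dy": 0,"dz": 0,"twist": 0}

```text
t: 11.03
eef_pos: [0.4508, 0.1476, 0.1321]
ee_rot: [-3.141, 0.0, -1.62]
force: [-1.0, 1.1, 0.9]
width: 0.0006
gripper_force: 0.2
```

Request:
move_arm:
  increments:
    - {"jaw": -1,"dx": 0.006,"dy": 0,"dz": 0,"twist": 0}
    - {"jaw": -1,"dx": 0.006,"dy": 0,"dz": 0,"twist": 0}
    - {"jaw": -1,"dx": 0.006,"dy": 0,"dz": 0,"twist": 0}
    - {"jaw": -1,"dx": 0.006,"dy": 0,"dz": 0,"twist": 0}
    - {"jaw": -1,"dx": 0.006,"dy": 0,"dz": 0,"twist": 0}
    - {"jaw": -1,"dx": 0.006,"dy": 0,"dz": 0,"twist": 0}

```text
t: 11.53
eef_pos: [0.4491, 0.1116, 0.1321]
ee_rot: [-3.141, 0.0, -1.62]
force: [0.6, 1.2, 1.2]
width: 0.0005
gripper_force: 0.3
```

Request:
move_arm:
  increments:
    - {"jaw": -1,"dx": 0.006,"dy": 0,"dz": 0,"twist": 0}
    - {"jaw": -1,"dx": 0.006,"dy": 0,"dz": 0,"twist": 0}
    - {"jaw": -1,"dx": 0.006,"dy": 0,"dz": 0,"twist": 0}
    - {"jaw": -1,"dx": 0.006,"dy": 0,"dz": 0,"twist": 0}
    - {"jaw": -1,"dx": 0.006,"dy": 0,"dz": 0,"twist": 0}
    - {"jaw": -1,"dx": 0.006,"dy": 0,"dz": 0,"twist": 0}
    - {"jaw": -1,"dx": 0.006,"dy": 0,"dz": 0,"twist": 0}

```text
t: 12.12
eef_pos: [0.4468, 0.0695, 0.132]
ee_rot: [3.141, -0.0, -1.62]
force: [0.8, 0.3, -1.0]
width: 0.0006
gripper_force: 0.0
```

Request:
move_arm:
  increments:
    - {"jaw": -1,"dx": 0,"dy": 0,"dz": -0.035,"twist": 0}
    - {"jaw": -1,"dx": 0,"dy": 0,"dz": -0.035,"twist": 0}
    - {"jaw": -1,"dx": -0.04,"dy": 0,"dz": 0,"twist": 0}
    - {"jaw": -1,"dx": -0.04,"dy": 0,"dz": 0,"twist": 0}
    - {"jaw": -1,"dx": -0.04,"dy": 0,"dz": 0,"twist": 0}
    - {"jaw": -1,"dx": -0.04,"dy": 0,"dz": 0,"twist": 0}
    - {"jaw": -1,"dx": -0.04,"dy": 0,"dz": 0,"twist": 0}
    - {"jaw": -1,"dx": -0.035,"dy": 0,"dz": 0,"twist": 0}
    - {"jaw": -1,"dx": 0,"dy": 0,"dz": 0,"twist": 0}

```text
t: 12.87
eef_pos: [0.4593, 0.31, 0.2019]
ee_rot: [-3.14, 0.001, -1.616]
force: [1.2, 0.4, 0.7]
width: 0.0005
gripper_force: 0.0
```

```bash
python3 b.py wrist w6 amber_rack; python3 b.py scene s6 amber_rack amber_shut1 white_rack; python3 b.py top t6 amber_rack amber_shut1 white_rack
python3 -c "
import cv2,numpy as np
i=cv2.imread('pics/s6.png')[160:310,160:270];j=cv2.imread('pics/w6.png')
k=cv2.resize(j[0:320,200:440],(400,533))
cv2.imwrite('pics/s6c.png',np.hstack([cv2.resize(i,(391,533),interpolation=2),k]))"
```

```text
12.8667 [0.4593 0.31   0.2019] [-3.1401  0.0011 -1.6162] 0.00048072227222177523 [1.1668 0.4356 0.7012] [ 0.9476  0.2379 -0.3818  0.0009 -0.9494 -0.9935]
wrist amber_rack [0.4475 0.172  0.0007] 0.66
12.9667 [0.4582 0.3057 0.2014] [ 3.1408 -0.001  -1.618 ] 0.0003209323064346141 [ 0.3113 -0.2509 -0.0404] [ 0.9439  0.2347 -0.3871 -0.0001 -0.9502 -0.9911]
scene amber_rack [0.4536 0.1722 0.004 ] 0.89
scene amber_shut1 [0.4559 0.2444 0.0703] 0.85
scene amber_shut1 [0.448  0.0906 0.0678] 0.58
scene white_rack [ 0.5822 -0.0608  0.0011] 0.9
13.1667 [0.4584 0.3036 0.2021] [ 3.1413 -0.0003 -1.6208] 0.00038399343369031365 [ 0.0048 -0.125  -0.3455] [ 0.9413  0.2321 -0.3889 -0.0001 -0.9502 -0.9913]
top amber_rack [ 0.4511  0.1691 -0.0016] 0.62
top amber_shut1 [0.4574 0.247  0.0614] 0.8
top amber_shut1 [0.4439 0.0895 0.0659] 0.8
top white_rack [ 0.5797 -0.0584 -0.0013] 0.76
top white_rack [0.4439 0.0902 0.062 ] 0.24
```

View pics/s6c.png

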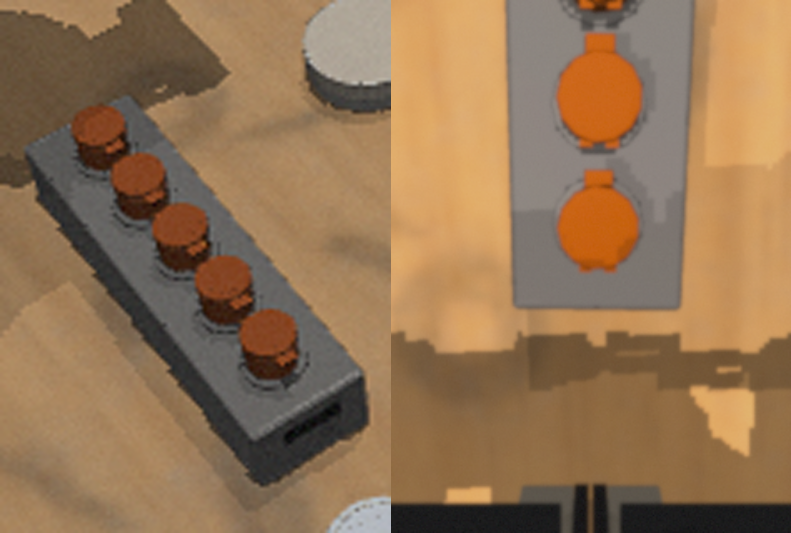

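The scene crop shows all five amber lids flat with their tabs level, from (98,125) to (268,340). The wrist view shows lids 1 and 2 square on their rims. The rack and the white row haven't moved, and the arm is clear.

```bash
python3 -c "
from station import arm
print(arm.job_done())"
```

```text
the job is handed in; nothing more can be done
None
```

I folded all five amber lids over in order from the hinge end and pressed them flat with light fingertip strokes. In the final pictures they look fully shut, and neither the rack nor the white row has visibly moved. The job is handed in; no verdict came back.

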